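# Close the terrazzo mould: cover under the lip, onto the pins, catch over

## Task

Close the blue casting mould: take the aluminium cover plate from the black tray, tuck its rear edge under the mould's steel lip and lower the front so that its two holes drop over the brass pins and it lies flat and fully home. Then turn the red catch all the way over the cover's front edge and let go. Leave the other things on the table where they stand.

Things in the scene. Friction and masses are not known exactly. Their poses are not given: they have to be found in the camera images.
- mould: blue casting mould, fixed. Origin: under the seat's centre, at table level; +x points to the lip (away from the robot), z up. Flat seat for the cover 36 mm up, x -76 to 76, y -65 to 65 mm, open in the middle over the casting. Back wall from x = 78 mm. When closed, the cover's frame lies at x 0, y 0, z 36 mm with the same axes
- mould_pin_left (a point): tip of the brass pin on the mould's +y side (mould frame x -60, y 42, z 47 mm). Each pin is 9 mm in diameter, stands 11 mm above the seat and tapers to 4 mm over its top 4 mm
- mould_pin_right (a point): tip of the like brass pin on the -y side (mould frame x -60, y -42, z 47 mm)
- mould_lip (a point): middle of the steel lip's free lower edge (mould frame x 66, y 0, z 47 mm). The lip reaches forward from the back wall over the rear of the seat, full width in y, 6 mm thick; 11 mm of space between seat and lip
- cover: aluminium plate 150 (x) x 124 (y) x 5 mm, 0.2 to 0.4 kg, lying flat, handle up, on the tray's floor. Origin: centre of its underside; +x to its rear edge (away from the robot within 0.6 rad), z up. Two 13 mm square through holes at x -60, y +42 and -42 mm near the front edge, an orange stripe between them
- cover_handle (a point): centre of the black grip rib on the plate's middle, 28 mm above the plate's underside; rib 12 mm thick in x, 60 mm long in y, its top 39 mm above the underside
- cover_rear (a point): middle of the cover's rear lower edge (x = 75 mm)
- cover_front (a point): middle of the cover's front lower edge (x = -75 mm)
- tray: black tray 230 (x) x 200 (y) x 14 mm with 4 mm floor and rims, fixed; origin under its centre. The mould and the tray stand left and right, either way round
- catch (a joint): angle of the red catch at the mould's front, about an upright axis at mould x -108, y 0 mm. 0: its arm points along the mould's +y, clear of the cover; grows clockwise seen from above; at 1.55 (stop) the arm points along +x over the cover's front edge. Starts at 0 to 0.25, stays where left, takes about 0.04 N m
- catch_grip (a point): on the catch's axis, 61.5 mm above the table, centre of its upright grip fin: 10 mm thick, 36 mm long along the arm, from 49.5 to 73.5 mm above the table
- catch_tip (a point): end of the catch's arm, 55 mm from its axis; the arm is 12 mm wide, 6 mm thick, underside 43.5 mm above the table (2.5 mm over a seated cover)
- dropper_red: small red dropper bottle, 29 mm diameter, 80 mm tall, between the mould and the tray; bystander, origin on its axis at the base
- dropper_yellow: small yellow dropper bottle, 29 mm diameter, 80 mm tall, between the mould and the tray; bystander, origin on its axis at the base
- dropper_black: small black dropper bottle, 29 mm diameter, 80 mm tall, beyond the mould and tray; bystander, origin on its axis at the base
- pigment_jar: red pigment jar with black lid, 68 mm diameter, 85 mm tall, beyond the mould and tray; bystander, origin on its axis at the base
- paper_cup: empty white paper cup, 76 mm rim, 90 mm tall, beyond the mould and tray; bystander, origin on its axis at the base
- tub: white lidded tub, 88 mm diameter, 110 mm tall, beyond the mould and tray; bystander, origin on its axis at the base
- spatula: spatula 200 mm long lying between the mould and the tray; bystander, origin under its middle
Not all that is in view belongs to the job. Of the things that look like the cover, the smallest one is meant.

How it is judged:
By the outcome, as a careful person would: the job done as asked, in the order asked, and still so for the second after the job is handed in, with the robot touching nothing.
It also fails if it takes over 58 s, if anything falls off the work surface, if the arm or the gripper's body presses on something with over 40 N, if the wrist force passes 120 N, or if a joint passes its speed limit or range.

## Robot

A 6-joint arm with a two-finger parallel gripper is mounted at the origin on the work surface. World frame = base frame: x ahead of the robot, y to its left, z up, the work surface at z = 0. Lengths are in m, angles in rad, forces in N, time in s.
With the tool pointing down it reaches from about 0.35 to 0.775 m from the base axis. Payload 7.3 kg.
Tool frame: the origin (TCP) lies on the mounting face of the last link; the fingertips stand 178 mm ahead of it and the grasp point (between the pads) lies 159 mm ahead of it (robot.grip_depth is the distance from the TCP to the grasp point, in m); z points along the fingers, y is the line along which they close (so a half turn about z gives the same grasp; the last joint's range is limited). The gripper opens to 92 mm and grips with 3 to 60 N. Pads are 19 mm wide; open, the fingers measure 130 mm over their backs; the gripper's body (75 mm by 190 mm) begins 47 mm behind the grasp point.
Start: joints at [0.989, 0.342, 1.524, -0, 1.275, -0.146], TCP at [0.222, 0.476, 0.405] pointing down, gripper open.
Joint ranges: [-2.53, 2.53], [-0.77, 2.02], [0.04, 2.7], [-1, 4.14], [0.28, 2.66], [-3.11, 3.11]. Speed limits (rad/s): [2.57, 2.57, 3.14, 3.14, 3.14, 3.14].

## Interface

Orientations are given as [roll, pitch, yaw] about the fixed x, y, z axes, in that order (R = Rz(yaw) Ry(pitch) Rx(roll)).
In Python, from cell import observe, cams, robot, models gives the robot as it stands.
- The arm moves only by the shell command python3 -m jog 'ROWS' [FORCE]. ROWS is JSON, a list of rows, each a list of 3 entries, a list of its own where there are three numbers: the shift along the tool's x, y, z each as a share of 0.4 m, from -1 to 1, then the turn about the tool's z as a share of pi rad, from -1 to 1, then the closure, from 0 (fully open) to 1 (shut). In form: [[[x, y, z], turn, jaw], ...]. A call has 1 to 12 rows; each row is the pose to reach, as a shift and turn from the pose commanded when the call began, along the tool's axes at that moment, turning the shorter way round; what a row does not reach only later rows make up. A row lasts 1/8 s, in which the tool goes at most 62.5 mm and 10.7 degrees, less where a joint would pass 70% of its speed; a pose out of reach is approached as far as the arm can. A call with a number of a shift or a turn outside -1 to 1 is refused whole. A call with a gripper value outside its range is refused whole. The fingers move at their own pace and stop on an object; FORCE is the grip in N (left out, the last holds). Time passes only in rows, so rows that repeat a pose let the fingers close. It gives the time, the measured TCP pose, the force, the opening and the grip force at its end, in the units of the state.
- observe(): the state, without advancing time (a new reading comes with each control period).
- cams.read_camera(name): name is "scene" or "top"; returns the picture (400x640x3 uint8, red, green, blue); there is no depth.
- cams.camera_model(name): a dict with "camera_matrix" (3x3 intrinsics, pixels), "pose" (4x4, takes a point from camera to world coordinates). Camera axes: x right, y down, z forward; pixel columns grow to the right and rows downward; lengths in m; the calibration is good to about 2 mm. A picture is of the moment at which its call begins. camera_model takes no time and is no camera call.
- robot.hand_in(): hands the job in; it is judged then, once.
Trained networks look in the newest picture that a camera, given by its name, has taken for a name from the list of things; names that differ only in an ending like _2 or _b are one class to them, and where a whole thing is asked for, a point or a joint stands for the part that bears it (a point fixed in the world has none). Each returns a list of dicts, best first, with "confidence" (0 to 1); they miss things now and then, are a little off and sometimes report something else, mostly with a low value. They report only what shows in the picture. A call takes as long as a camera call. They do not tell look-alikes from the thing itself.
- models.find_in(target, camera): "position" ([x, y, z] in m, in world coordinates, good to about 4 mm: the middle of the surface that is visible of it).
- models.pinpoint(target, camera): "position" ([x, y, z] in m, in world coordinates, good to about 4 mm: a listed point, or the origin of a listed thing).
The state is a dict: "time": time; "qpos": joint angles; "qvel": joint speeds; "joint_efforts": joint torques, N m; "tool_pos": TCP position; "tool_rot": TCP orientation; "contact_force": force on the tool from outside, world axes, zero at the start; "torque": the same for the moment, N m; "opening": finger opening in m; "grip_force": force on a finger pad.
Only numpy, scipy, OpenCV 4.12 (cv2) and the standard library are available. Lean on these libraries where they do the work, as an engineer would, in place of code of your own. Each camera call takes 0.05 s, during which the arm holds its last target. There are 200 camera calls.

## Working session

There is one attempt and no reset: what is moved stays moved. The work goes in short steps, Python scripts to look and compute and a shell command to move; the robot and the scene stay as the last step left them, time stands still between calls to the robot, and variables do not carry over. Pictures are saved under pics/ and viewed, at most 10 in all, crops included, and the job is handed in when it is done.

```bash
mkdir -p pics; ls
python3 - <<'E'
from cell import observe, cams, robot, models
import cv2
for c in ("scene","top"):
    im=cams.read_camera(c); cv2.imwrite(f"pics/{c}0.png",im[:,:,::-1])
    for n in ["mould","mould_pin_left","mould_pin_right","mould_lip","cover","cover_handle","cover_rear","cover_front","tray","catch_grip","catch_tip"]:
        print(c,n,[([round(v,3) for v in d["position"]],round(d["confidence"],2)) for d in models.pinpoint(n,c)][:4])
    print(cams.camera_model(c)["pose"].round(3).tolist() if hasattr(cams.camera_model(c)["pose"],'round') else cams.camera_model(c)["pose"])
o=observe();print(o)
E
```

```text
pics
scene mould [([0.604, -0.244, 0.045], 0.66), ([0.538, -0.251, -0.0], 0.62)]
scene mould_pin_left [([0.476, -0.216, 0.046], 0.86), ([0.403, 0.006, -0.001], 0.69)]
scene mould_pin_right [([0.489, -0.299, 0.046], 0.75), ([0.476, -0.213, 0.047], 0.47)]
scene mould_lip [([0.603, -0.244, 0.044], 0.82)]
scene cover [([0.511, 0.201, 0.005], 0.9), ([0.238, 0.243, 0.001], 0.76), ([0.245, -0.239, 0.006], 0.67)]
scene cover_handle [([0.245, -0.244, 0.04], 0.91), ([0.506, 0.198, 0.037], 0.84), ([0.236, 0.244, 0.037], 0.72)]
scene cover_rear [([0.58, 0.199, 0.005], 0.95), ([0.328, 0.208, -0.004], 0.87), ([0.341, -0.258, -0.002], 0.79)]
scene cover_front [([0.435, 0.19, 0.002], 0.95), ([0.155, -0.223, -0.004], 0.93), ([0.148, 0.279, 0.001], 0.65), ([0.585, -0.021, -0.001], 0.63)]
scene tray []
scene catch_grip [([0.436, -0.262, 0.064], 0.84), ([0.53, 0.202, 0.001], 0.31)]
scene catch_tip [([0.431, -0.208, 0.045], 0.73), ([0.487, -0.302, 0.046], 0.7), ([0.503, 0.195, 0.035], 0.57)]
[[0.758, 0.46, -0.462, 0.969], [0.652, -0.548, 0.524, -0.52], [-0.013, -0.699, -0.715, 0.763], [0.0, 0.0, 0.0, 1.0
[... 951 characters left out ...]
0.0, 0.0, 0.0, 1.0]]
{'time': 1.2, 'qpos': array([ 9.89005930e-01,  3.42026695e-01,  1.52409198e+00,  4.05072773e-05,
        1.27541041e+00, -1.45994294e-01]), 'qvel': array([ 0.000517  , -0.00086577, -0.00211107, -0.00197252,  0.00184337,
       -0.00183734]), 'joint_efforts': array([-9.05683410e-04, -4.31143785e+01, -2.44472980e+01,  7.18553178e-02,
        4.85175254e-02,  5.16852037e-05]), 'tool_pos': array([0.22159662, 0.47595117, 0.40472945]), 'tool_rot': array([ 3.14152412e+00, -2.90935924e-05,  2.70578476e+00]), 'contact_force': array([-0.28109115,  0.24651648, -0.2537435 ]), 'torque': array([ 0.04529504, -0.03661462,  0.05908973]), 'grip_force': 0.0, 'opening': 0.09168425068212115}
```

View pics/top0.png

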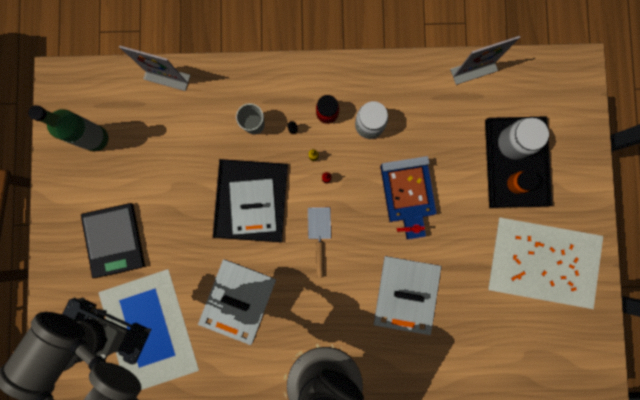

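View pics/scene0.png

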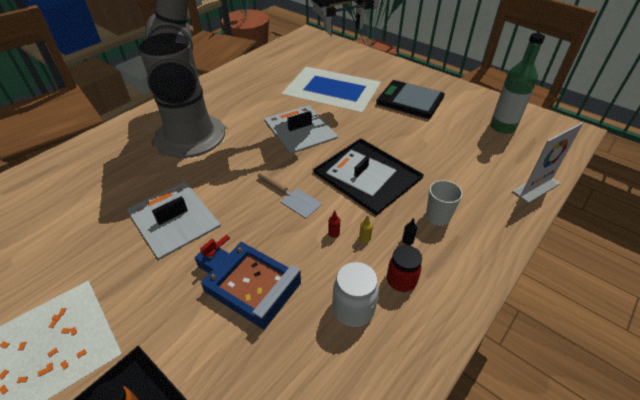

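The small cover is in the tray on the left, at about (253,207) in the top view, with two larger look-alikes nearer the robot. The mould is at (408,190), with its catch at (412,229). Next I fit poses from repeated detections.

```bash
cat > h.py <<'E'
from cell import observe, cams, robot, models
import numpy as np, cv2
from scipy.optimize import least_squares
M={"mould_pin_left":(-.060,.042),"mould_pin_right":(-.060,-.042),"mould_lip":(.066,0),"catch_grip":(-.108,0),"mould":(0,0)}
C={"cover_handle":(0,0),"cover_rear":(.075,0),"cover_front":(-.075,0),"cover":(0,0)}
def tf(p,q): c,s=np.cos(p[2]),np.sin(p[2]); return np.array([p[0]+c*q[0]-s*q[1],p[1]+s*q[0]+c*q[1]])
def fit(T,p0,n=3,tol=.025,cs=("scene","top")):
    Q,W=[],[]
    for _ in range(n):
        for c in cs:
            cams.read_camera(c)
            for k,q in T.items():
                for d in models.pinpoint(k,c):
                    w=np.array(d["position"])
                    if np.linalg.norm(w[:2]-tf(p0,q))<tol: Q.append((k,c,q));W.append(w);break
    r=least_squares(lambda p:np.concatenate([tf(p,a[2])-w[:2] for a,w in zip(Q,W)]),p0,loss="soft_l1",f_scale=.003)
    for k in T:
        for c in cs:
            e=[np.r_[w[:2]-tf(r.x,a[2]),w[2]] for a,w in zip(Q,W) if a[:2]==(k,c)]
            if e: print(k,c,len(e),(1e3*np.mean(e,0)).round(1),(1e3*np.std(e,0)).round(1))
    print("pose",r.x.round(4)); return r.x
def st():
    o=observe(); print("t",round(o["time"],2),"tcp",o["tool_pos"].round(4),"rot",o["tool_rot"].round(3),"F",o["contact_force"].round(1),"open",round(o["opening"],4),"grip",round(o["grip_force"],1),"q6",o["qpos"].round(2)); return o
def go(x,y,z,closeang):
    "rows to reach grasp-point xyz with the closing line at world angle closeang"
    o=st(); t=o["tool_rot"]; from scipy.spatial.transform import Rotation as R
    Rm=R.from_euler("xyz",t).as_matrix()
    d=np.array([x,y,z+robot.grip_depth])-o["tool_pos"]; s=Rm.T@d/.4
    yt=np.arctan2(Rm[1,1],Rm[0,1]); a=-(closeang-yt); a=(a+np.pi/2)%np.pi-np.pi/2
    print("shift",s.round(4),"turn",round(a/np.pi,4),"q6 after ~",round(o["qpos"][5],2))
E
python3 - <<'E'
from h import *
m=fit(M,[.54,-.252,.13]); c=fit(C,[.508,.199,.068])
np.save("m.npy",m);np.save("c.npy",c)
go(c[0],c[1],.15,c[2]+np.pi/2)
E
```

```text
mould_pin_left scene 3 [-0.4 -1.5 46. ] [2.1 0.3 1. ]
mould_pin_left top 3 [-0.7  2.  45.7] [0.5 0.5 1. ]
mould_pin_right scene 3 [ 0.2  0.2 45.7] [1.1 0.8 0.8]
mould_pin_right top 3 [ 0.9  1.  44.1] [0.9 0.8 1. ]
mould_lip scene 3 [-2.3 -1.6 43.6] [1.9 0.6 0.1]
mould_lip top 3 [ 3.7  1.8 48.7] [1.6 1.1 1.1]
catch_grip scene 3 [ 3.8 -0.5 63.3] [0.4 0.4 0.7]
catch_grip top 3 [-1.6  0.6 60. ] [0.6 1.4 1.4]
mould scene 2 [-2.  -0.7  1.1] [0.2 0.6 2.3]
mould top 3 [-0.9 -1.2  0.7] [1.6 0.9 1.9]
pose [ 0.5403 -0.2504  0.1329]
cover_handle scene 2 [-3.4 -1.4 34.8] [0.3 0.6 0.4]
cover_handle top 3 [ 5.3  2.1 35. ] [1.  0.9 1.2]
cover_rear scene 3 [-1.8 -1.2  3.9] [0.3 0.9 1.8]
cover_rear top 3 [ 1.1 -1.3  5.9] [0.8 0.2 1.1]
cover_front scene 3 [ 0.9 -1.7  3.2] [1.4 1.4 1.2]
cover_front top 3 [-0.4 -1.6  5.1] [1.  2.1 0.1]
cover scene 2 [3.1 3.3 4.4] [2.1 0.  0.7]
cover top 3 [-3.2  4.2  3.9] [1.2 2.4 1.2]
pose [0.5081 0.1968 0.0483]
t 4.5 tcp [0.2216 0.4759 0.4047] rot [3.141 0.    2.706] F [-0.1  0.2 -0.1] open 0.0914 grip 0.0 q6 [ 0.99  0.34  1.52  0.    1.28 -0.15]
shift [-0.9439 -0.3301  0.2388] turn -0.1541 q6 after ~ -0.15
```

```bash
cat >> h.py <<'E'
def ray(c,uv,z):
    m=cams.camera_model(c);K=np.array(m["camera_matrix"]);P=np.array(m["pose"])
    d=P[:3,:3]@np.linalg.inv(K)@np.r_[uv,1.]; return (P[:3,3]+d*(z-P[2,3])/d[2])[:2]
def px(c,p):
    m=cams.camera_model(c);K=np.array(m["camera_matrix"]);q=np.linalg.inv(np.array(m["pose"]))@np.r_[p,1.]; v=K@q[:3]; return v[:2]/v[2]
E
python3 - <<'E'
from h import *
m,c=np.load("m.npy"),np.load("c.npy")
for cam in ("top","scene"):
    im=cv2.imread(f"pics/{cam}0.png")
    # rectify at plate top height: world window 0.28 m about the cover, 1 px = 0.5 mm
    for nm,p,z in (("cover",c,.009),("mould",m,.047)):
        w=[p[:2]+np.array(o) for o in ((.15,.15),(.15,-.15),(-.15,-.15),(-.15,.15))]
        H=cv2.getPerspectiveTransform(np.float32([px(cam,np.r_[a,z]) for a in w]),np.float32([[0,0],[600,0],[600,600],[0,600]]))
        r=cv2.warpPerspective(im,H,(600,600),flags=cv2.INTER_CUBIC)
        cv2.imwrite(f"pics/r_{nm}_{cam}.png",r)
        if nm=="cover":
            g=r.min(2); t,b=cv2.threshold(g[150:450,150:450],0,255,cv2.THRESH_OTSU)
            mk=np.zeros_like(g); mk[120:480,120:480]=(r.max(2)[120:480,120:480]>t)*255
            cs=max(cv2.findContours(mk,cv2.RETR_EXTERNAL,cv2.CHAIN_APPROX_NONE)[0],key=cv2.contourArea)
            (u,v),s,a=cv2.minAreaRect(cs)
            print(cam,t,"centre",(p[0]+.15-v/2000).round(4),(p[1]+.15-u/2000).round(4),"size mm",np.array(s)/2,"ang",a)
A=[cv2.imread(f"pics/r_{n}_{k}.png") for n in("cover","mould") for k in ("top","scene")]
cv2.imwrite("pics/rect.png",cv2.resize(np.vstack([np.hstack(A[:2]),np.hstack(A[2:])]),(600,600)))
E
```

```text
top 91.0 centre 0.5089 0.1981 size mm [152.00195312 125.95874023] ang 86.633544921875
scene 96.0 centre 0.5083 0.1972 size mm [152.89344788 127.46350098] ang 86.72950744628906
```

View pics/rect.png

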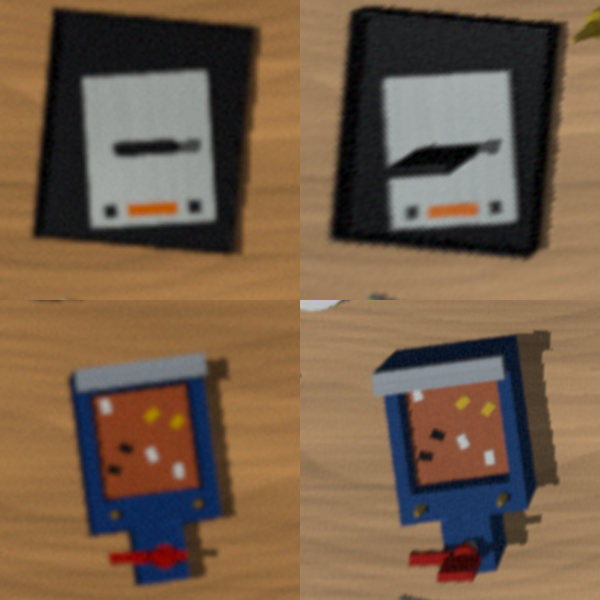

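Run:
```python
from h import *
c=np.array([.5086,.1977,.058]); np.save("c.npy",c)
go(c[0],c[1],.15,c[2]+np.pi/2)
m=np.load("m.npy")
A=[]
for cam in ("top","scene"):
    im=cv2.imread(f"pics/{cam}0.png")
    p=tf(m,(-.075,0))
    w=[p+np.array(o) for o in ((.06,.075),(.06,-.075),(-.06,-.075),(-.06,.075))]
    H=cv2.getPerspectiveTransform(np.float32([px(cam,np.r_[a,.045]) for a in w]),np.float32([[0,0],[390,0],[390,312],[0,312]]))
    r=cv2.warpPerspective(im,H,(390,312),flags=cv2.INTER_CUBIC)
    for q in ((-.06,.042),(-.06,-.042),(-.108,0)):
        d=(p+[.06,.075]-tf(m,q))*2600; cv2.circle(r,(int(d[1]),int(d[0])),2,(255,255,255),-1)
    A.append(r)
cv2.imwrite("pics/pins.png",np.hstack(A))
```

```text
t 4.5 tcp [0.2216 0.4759 0.4047] rot [3.141 0.    2.706] F [-0.1  0.2 -0.1] open 0.0914 grip 0.0 q6 [ 0.99  0.34  1.52  0.    1.28 -0.15]
shift [-0.9441 -0.3277  0.2388] turn -0.1572 q6 after ~ -0.15
```

View pics/pins.png

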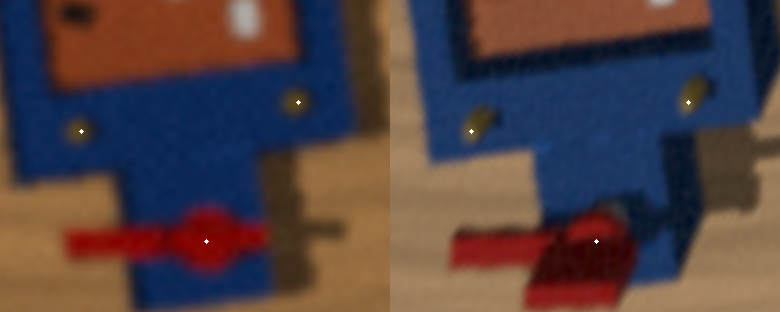

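Both rectified views put the fitted pins on the brass tips (left pin at (81,131) in the top panel), so the mould pose holds. The catch stands at about 0.1 rad. Moving over the cover now.

```bash
python3 -m jog '[[[-0.944,-0.328,0.1],-0.157,0],[[-0.944,-0.328,0.1],-0.157,0],[[-0.944,-0.328,0.1],-0.157,0],[[-0.944,-0.328,0.1],-0.157,0],[[-0.944,-0.328,0.2],-0.157,0],[[-0.944,-0.328,0.239],-0.157,0],[[-0.944,-0.328,0.239],-0.157,0],[[-0.944,-0.328,0.239],-0.157,0],[[-0.944,-0.328,0.239],-0.157,0],[[-0.944,-0.328,0.239],-0.157,0]]'
python3 - <<'E'
from h import *
c=np.load("c.npy"); go(c[0],c[1],.034,c[2]+np.pi/2)
E
```

```text
time: 5.75
tool_pos: [0.5079, 0.1986, 0.31]
tool_rot: [3.141, 0.001, -3.083]
contact_force: [-1.1, 0.7, 0.1]
opening: 0.0919
grip_force: 0.0
t 5.75 tcp [0.5079 0.1986 0.31  ] rot [ 3.141e+00  1.000e-03 -3.083e+00] F [-1.1  0.7  0.1] open 0.0919 grip 0.0 q6 [ 0.23  0.47  1.6   0.    1.07 -1.4 ]
shift [-0.0012 -0.0026  0.2919] turn 0.0003 q6 after ~ -1.4
```

```bash
python3 -m jog '[[[-0.001,-0.002,0.15],0,0],[[-0.001,-0.002,0.25],0,0],[[-0.001,-0.002,0.291],0,0],[[-0.001,-0.002,0.291],0,0],[[-0.001,-0.002,0.291],0,0.3],[[-0.001,-0.002,0.291],0,0.6],[[-0.001,-0.002,0.291],0,0.6],[[-0.001,-0.002,0.291],0,0.6],[[-0.001,-0.002,0.291],0,0.6],[[-0.001,-0.002,0.291],0,0.6]]' 18; python3 -m jog '[[[0,0,0],0,0.6],[[0,0,-0.05],0,0.6],[[0,0,-0.1],0,0.6],[[0,0,-0.15],0,0.6],[[0,0,-0.18],0,0.6],[[0,0,-0.18],0,0.6],[[0,0,-0.18],0,0.6]]' 18
python3 - <<'E'
from h import *
im=cams.read_camera("scene"); cv2.imwrite("pics/s1.png",im[60:300,200:500,::-1].repeat(2,0).repeat(2,1))
m=np.load("m.npy"); t=tf(m,(-.013,0)); print(t)
go(t[0],t[1],.13,m[2]+np.pi/2)
E
```

```text
time: 7.0
tool_pos: [0.5091, 0.1969, 0.1933]
tool_rot: [3.141, 0.001, -3.084]
contact_force: [-0.2, -0.3, 5.1]
opening: 0.0598
grip_force: 18.0
time: 7.88
tool_pos: [0.5087, 0.1967, 0.2638]
tool_rot: [-3.141, -0.002, -3.084]
contact_force: [-0.5, -0.1, -3.6]
opening: 0.06
grip_force: 18.0
[ 0.52738808 -0.25207446]
t 7.92 tcp [0.5087 0.1968 0.2637] rot [-3.141e+00 -2.000e-03 -3.084e+00] F [ 0.2 -0.2 -3.2] open 0.0598 grip 18.0 q6 [ 0.23  0.53  1.65  0.    0.96 -1.4 ]
shift [ 0.0178 -1.1229 -0.0633] turn -0.024 q6 after ~ -1.4
```

View pics/s1.png

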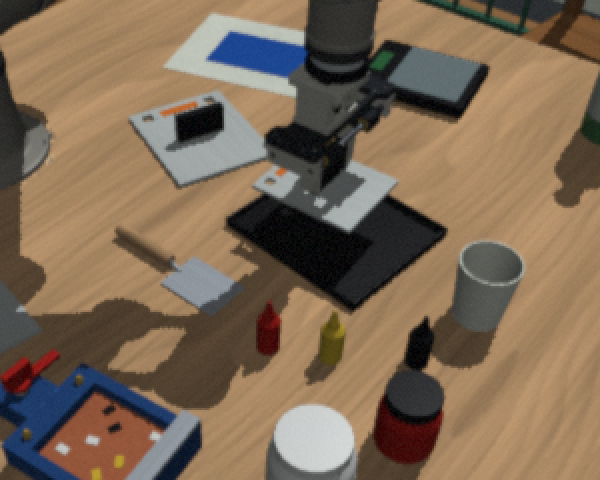

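```bash
python3 -m jog '[[[0,0,-0.1],0,0.6],[[0,-0.1,-0.16],0,0.6],[[0,-0.25,-0.16],0,0.6],[[0,-0.4,-0.16],0,0.6],[[0,-0.55,-0.16],0,0.6],[[0.01,-0.7,-0.16],0,0.6],[[0.01,-0.8,-0.16],-0.01,0.6],[[0.018,-0.9,-0.16],-0.024,0.6],[[0.018,-0.98,-0.16],-0.024,0.6],[[0.018,-0.98,-0.16],-0.024,0.6],[[0.018,-0.98,-0.16],-0.024,0.6]]' 18;python3 - <<'E'
from h import *
m=np.load("m.npy"); t=tf(m,(-.016,0))
go(t[0],t[1],.09,m[2]+np.pi/2)
E
```

```text
time: 9.3
tool_pos: [0.5241, -0.1946, 0.3279]
tool_rot: [3.14, -0.001, -3.009]
contact_force: [0.2, 0.3, -2.7]
opening: 0.0598
grip_force: 18.0
t 9.3 tcp [ 0.5241 -0.1946  0.3279] rot [ 3.140e+00 -1.000e-03 -3.009e+00] F [ 0.2  0.3 -2.7] open 0.0598 grip 18.0 q6 [-0.49  0.47  1.54  0.    1.13 -2.2 ]
shift [ 0.018  -0.1439  0.1966] turn -0.0001 q6 after ~ -2.2
```

```bash
python3 -m jog '[[[0.01,-0.144,0.05],0,0.6],[[0.01,-0.144,0.15],0,0.6],[[0.01,-0.144,0.2],0,0.6],[[0.01,-0.144,0.215],0,0.6],[[0.01,-0.144,0.215],0,0.6],[[0.01,-0.144,0.215],0,0.6]]' 12;python3 - <<'E'
from h import *
m=np.load("m.npy"); t=tf(m,(-.013,0))
go(t[0],t[1],.080,m[2]+np.pi/2)
for c in("scene","top"):
    im=cams.read_camera(c); u=px(c,np.r_[m[:2],.05]).astype(int); print(u)
    k=im[max(u[1]-60,0):u[1]+60,u[0]-75:u[0]+75]
    cv2.imwrite(f"pics/{c}2.png",cv2.resize(k[:,:,::-1],None,fx=4,fy=4,interpolation=cv2.INTER_CUBIC))
a,b=cv2.imread("pics/scene2.png"),cv2.imread("pics/top2.png"); h=min(len(a),len(b)); cv2.imwrite("pics/v2.png",cv2.resize(np.hstack([a[:h],b[:h]]),(800,int(800*h/1200))))
E
```

```text
time: 10.05
tool_pos: [0.5284, -0.2523, 0.2439]
tool_rot: [-3.14, 0.002, -3.008]
contact_force: [-0.3, -0.9, -2.9]
opening: 0.0599
grip_force: 12.0
t 10.05 tcp [ 0.5284 -0.2523  0.2439] rot [-3.140e+00  2.000e-03 -3.008e+00] F [-0.3 -0.9 -2.9] open 0.0599 grip 12.0 q6 [-0.58  0.62  1.55  0.    0.97 -2.28]
shift [0.0025 0.0009 0.0118] turn 0.0002 q6 after ~ -2.28
[247 272]
[409 190]
```

View pics/v2.png

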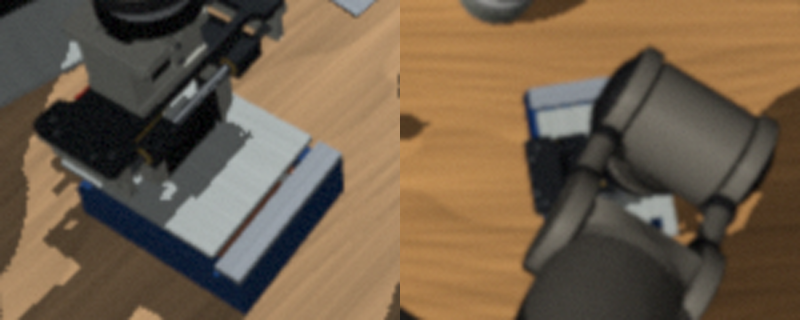

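The cover is level over the mould, with a small gap between its rear edge and the lip (left panel, from (225,250) to (305,150)). Lowering it onto the pins.

```bash
python3 -m jog '[[[0.002,0,0.01],0,0.6],[[0.002,0,0.018],0,0.6],[[0.002,0,0.018],0,0.6]]' 8; python3 -m jog '[[[0,0,0.004],0,0.6],[[0,0,0.008],0,0.6],[[0,0,0.008],0,0.6]]';python3 -m jog '[[[0,0,0.003],0,0.6],[[0,0,0.006],0,0.6],[[0,0,0.006],0,0.6]]'
python3 - <<'E'
from h import *
m=np.load("m.npy"); t=tf(m,(-.013,0))
go(t[0],t[1],.072,m[2]+np.pi/2)
im=cams.read_camera("scene")
cv2.imwrite("pics/v3.png",cv2.resize(im[200:340,170:320,::-1],None,fx=4,fy=4,interpolation=cv2.INTER_CUBIC))
E
```

```text
time: 10.52
tool_pos: [0.5271, -0.2527, 0.2353]
tool_rot: [3.141, -0.0, -3.009]
contact_force: [-0.4, -0.3, -3.0]
opening: 0.0598
grip_force: 8.0
time: 10.9
tool_pos: [0.5273, -0.2527, 0.2324]
tool_rot: [-3.141, 0.001, -3.009]
contact_force: [1.0, 0.3, -1.7]
opening: 0.0603
grip_force: 8.0
time: 11.28
tool_pos: [0.5274, -0.2527, 0.2314]
tool_rot: [-3.141, 0.002, -3.009]
contact_force: [-1.8, 2.0, 8.8]
opening: 0.0596
grip_force: 8.0
t 11.28 tcp [ 0.5274 -0.2527  0.2314] rot [-3.141e+00  2.000e-03 -3.009e+00] F [-1.8  2.   8.8] open 0.0596 grip 8.0 q6 [-0.58  0.63  1.56  0.    0.94 -2.28]
shift [-0.0003  0.0015  0.0006] turn -0.0 q6 after ~ -2.28
```

View pics/v3.png

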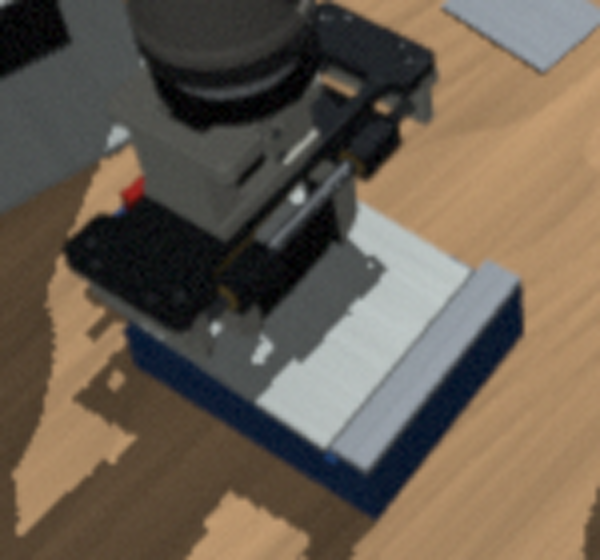

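The rear edge now sits below the lip and the force has risen to 8.8 N, so the plate rests on the pins and the seat. Next I slide it rearwards under the lip.

```bash
python3 -m jog '[[[-0.005,0,0],0,0.6],[[-0.01,0,0],0,0.6],[[-0.015,0,0],0,0.6],[[-0.02,0,0],0,0.6],[[-0.02,0,0],0,0.6]]' 10; python3 -m jog '[[[-0.005,0,0],0,0.6],[[-0.01,0,0],0,0.6],[[-0.01,0,0],0,0.6]]'
python3 - <<'E'
from h import *
m=np.load("m.npy")
o=st(); d=o["tool_pos"][:2]-m[:2]; c,s=np.cos(m[2]),np.sin(m[2]); print("mould xy",d@[c,s],d@[-s,c])
E
```

```text
time: 11.95
tool_pos: [0.5341, -0.2521, 0.2309]
tool_rot: [-3.141, -0.003, -3.009]
contact_force: [-6.9, -2.0, 9.8]
opening: 0.0598
grip_force: 10.0
time: 12.32
tool_pos: [0.5387, -0.2514, 0.2305]
tool_rot: [-3.141, -0.001, -3.009]
contact_force: [-4.5, -0.4, 6.3]
opening: 0.0599
grip_force: 10.0
t 12.32 tcp [ 0.5387 -0.2514  0.2305] rot [-3.141e+00 -1.000e-03 -3.009e+00] F [-4.5 -0.4  6.3] open 0.0599 grip 10.0 q6 [-0.57  0.65  1.53 -0.    0.96 -2.27]
mould xy -0.0016957398882016944 -0.0008041478412541153
```

```bash
python3 -m jog '[[[-0.002,0.002,0],0,0.6],[[-0.004,0.002,0.004],0,0.6],[[-0.004,0.002,0.008],0,0.6],[[-0.004,0.002,0.008],0,0.6]]' 10; python3 -m jog '[[[0,0,0.003],0,0.6],[[0,0,0.006],0,0.6],[[0,0,0.006],0,0.6]]'
python3 - <<'E'
from h import *
m=np.load("m.npy")
o=st(); d=o["tool_pos"][:2]-m[:2]; c,s=np.cos(m[2]),np.sin(m[2]); print("mould xy",d@[c,s],d@[-s,c])
E
```

```text
time: 12.82
tool_pos: [0.5405, -0.2499, 0.226]
tool_rot: [3.141, -0.001, -3.009]
contact_force: [0.6, -0.6, -3.2]
opening: 0.06
grip_force: 10.0
time: 13.2
tool_pos: [0.5404, -0.2499, 0.2245]
tool_rot: [3.141, -0.0, -3.009]
contact_force: [-1.9, 1.4, 2.8]
opening: 0.0601
grip_force: 10.0
t 13.2 tcp [ 0.5404 -0.2499  0.2245] rot [ 3.141 -0.    -3.009] F [-1.9  1.4  2.8] open 0.0601 grip 10.0 q6 [-0.56  0.66  1.54  0.    0.95 -2.27]
mould xy 0.00018149032017075595 0.0003858282564465858
```

```bash
python3 -m jog '[[[0,0,0],0,0.3],[[0,0,0],0,0],[[0,0,0],0,0],[[0,0,-0.1],0,0],[[0.2,0,-0.25],0,0],[[0.3,0,-0.35],0,0],[[0.3,0,-0.35],0,0],[[0.3,0,-0.35],0,0]]' 10
python3 - <<'E'
from h import *
m=np.load("m.npy")
st(); im=cams.read_camera("scene")
cv2.imwrite("pics/v4.png",cv2.resize(im[190:340,170:320,::-1],None,fx=4,fy=4,interpolation=cv2.INTER_CUBIC))
fit({k:C[k] for k in C},m,2)
E
```

```text
time: 14.2
tool_pos: [0.4208, -0.2664, 0.3662]
tool_rot: [-3.139, 0.003, -3.011]
contact_force: [1.1, -0.1, -0.9]
opening: 0.0916
grip_force: 0.0
t 14.2 tcp [ 0.4208 -0.2664  0.3662] rot [-3.139e+00  3.000e-03 -3.011e+00] F [ 1.1 -0.1 -0.9] open 0.0916 grip 0.0 q6 [-0.72  0.33  1.66  0.    1.15 -2.42]
cover_handle scene 2 [ 0.1 -2.4 64. ] [1.8 1.  1.9]
cover_handle top 2 [ 3.   3.8 65.8] [0.3 1.1 0.1]
cover_rear scene 2 [-1.4 -1.6 33.6] [0.1 0.8 0.4]
cover_rear top 2 [ 0.1 -1.2 37.8] [0.3 0.7 1.5]
cover_front scene 2 [ 0.  -1.9 32.9] [0.5 0.5 0.8]
cover_front top 1 [-3.5 -2.2 35.8] [0. 0. 0.]
cover scene 2 [ 3.8  3.3 35.6] [0.5 0.4 0.6]
cover top 2 [-3.7  3.1 35.2] [0.6 0.  1. ]
pose [ 0.5386 -0.2493  0.1151]
```

View pics/v4.png

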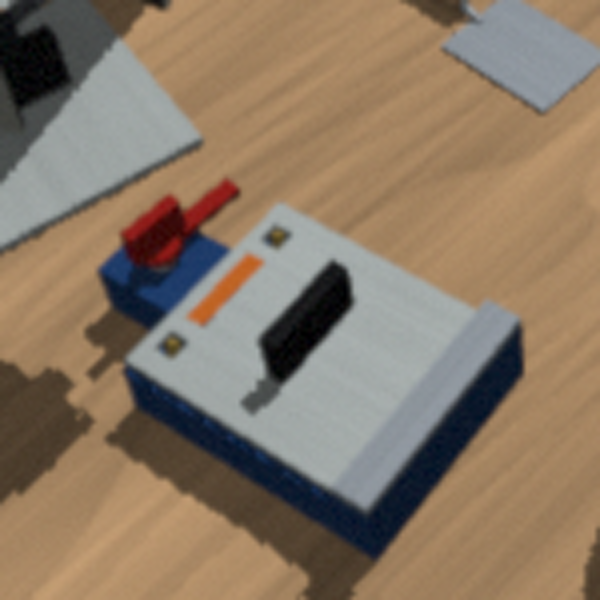

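The cover lies flat, with brass pins showing in both holes at (277,237) and (173,344) and its rear under the lip. The fitted height also agrees with seated. Now the catch.

```bash
python3 - <<'E'
from h import *
m=np.load("m.npy"); t=tf(m,(-.108,0)); print(t)
print([ (d["position"],d["confidence"]) for c in("scene","top") for n in("catch_grip","catch_tip") for d in models.pinpoint(n,c)[:1]])
go(t[0],t[1],.071,m[2]-.1)
E
python3 -m jog '[[[0,0,0],0.06,0.6],[[0,0,0],0.12,0.6],[[0,0,0],0.18,0.6],[[0,0,0],0.24,0.6],[[0,0,0],0.3,0.6],[[0,0,0],0.36,0.6],[[0,0,0],0.42,0.6],[[0,0,0],0.48,0.6],[[0,0,0],0.53,0.6],[[0,0,0],0.53,0.6],[[0,0,0],0.53,0.6]]'
python3 - <<'E'
from h import *
m=np.load("m.npy"); t=tf(m,(-.108,0)); go(t[0],t[1],.071,m[2]-.1)
E
```

```text
[ 0.43322551 -0.26466062]
[([0.4374, -0.2648, 0.0603], 0.56), ([0.4349, -0.2104, 0.0478], 0.74), ([0.6091, -0.2429, 0.0463], 0.69)]
t 15.45 tcp [ 0.4216 -0.266   0.3643] rot [ 3.142  0.    -3.009] F [-0.5  0.3  0.2] open 0.092 grip 0.0 q6 [-0.72  0.33  1.66  0.    1.15 -2.42]
shift [-0.0293 -0.0006  0.3353] turn -0.4682 q6 after ~ -2.42
time: 16.82
tool_pos: [0.4216, -0.266, 0.3643]
tool_rot: [3.142, -0.0, 1.613]
contact_force: [0.3, -0.7, -0.3]
opening: 0.0369
grip_force: 0.0
t 16.82 tcp [ 0.4216 -0.266   0.3643] rot [ 3.142 -0.     1.613] F [ 0.3 -0.7 -0.3] open 0.0369 grip 0.0 q6 [-0.72  0.33  1.66  0.    1.15 -0.76]
shift [0.002  0.0292 0.3352] turn 0.0028 q6 after ~ -0.76
```

```bash
python3 -m jog '[[[0.002,0.029,0.1],0,0.6],[[0.002,0.029,0.22],0,0.6],[[0.002,0.029,0.3],0,0.6],[[0.002,0.029,0.335],0,0.6],[[0.002,0.029,0.335],0,0.6],[[0.002,0.029,0.335],0,0.6],[[0.002,0.029,0.335],0,0.75],[[0.002,0.029,0.335],0,0.85],[[0.002,0.029,0.335],0,0.95],[[0.002,0.029,0.335],0,0.95],[[0.002,0.029,0.335],0,0.95]]' 15
```

```text
time: 18.2
tool_pos: [0.4338, -0.2647, 0.2307]
tool_rot: [3.139, 0.001, 1.609]
contact_force: [4.5, 1.9, 0.4]
opening: 0.0095
grip_force: 15.0
```

```bash
python3 -m jog '[[[0,0,0],0.05,0.95],[[0,0,0],0.1,0.95],[[0,0,0],0.15,0.95],[[0,0,0],0.2,0.95],[[0,0,0],0.25,0.95],[[0,0,0],0.3,0.95],[[0,0,0],0.35,0.95],[[0,0,0],0.4,0.95],[[0,0,0],0.44,0.95],[[0,0,0],0.47,0.95],[[0,0,0],0.47,0.95],[[0,0,0],0.47,0.95]]' 15; python3 -c "
from h import *
o=st(); print(o['torque'])"; python3 -m jog '[[[0,0,0],0.006,0.95],[[0,0,0],0.012,0.95],[[0,0,0],0.012,0.95]]'; python3 -c "
from h import *
o=st(); print(o['torque'])"
```

```text
time: 19.7
tool_pos: [0.4338, -0.2647, 0.2307]
tool_rot: [3.14, -0.002, 0.133]
contact_force: [4.8, 1.3, 1.2]
opening: 0.0098
grip_force: 15.1
t 19.7 tcp [ 0.4338 -0.2647  0.2307] rot [ 3.14e+00 -2.00e-03  1.33e-01] F [4.8 1.3 1.2] open 0.0098 grip 15.1 q6 [-0.7   0.52  1.79  0.    0.83  0.74]
[ 0.29673606 -0.64431289  0.23741466]
time: 20.08
tool_pos: [0.4337, -0.2648, 0.2307]
tool_rot: [3.14, -0.002, 0.096]
contact_force: [5.4, 1.7, 1.6]
opening: 0.0104
grip_force: 15.4
t 20.07 tcp [ 0.4337 -0.2648  0.2307] rot [ 3.14e+00 -2.00e-03  9.60e-02] F [5.4 1.7 1.6] open 0.0104 grip 15.4 q6 [-0.7   0.52  1.79  0.    0.83  0.78]
[ 0.21674037 -0.74689514  0.34952203]
```

Turning further raised the moment and opened the pads slightly, so the catch is at its stop. I release and check.

```bash
python3 -m jog '[[[0,0,0],-0.006,0.95],[[0,0,0],-0.006,0.8],[[0,0,0],-0.006,0.5],[[0,0,0],-0.006,0.5],[[0,0,0],-0.006,0.5],[[0,0,-0.1],-0.006,0.5],[[0,0,-0.2],-0.006,0.5],[[-0.1,0,-0.35],-0.006,0.5],[[-0.2,0,-0.4],-0.006,0.5],[[-0.2,0,-0.4],-0.006,0.5],[[-0.2,0,-0.4],-0.006,0.5]]'
python3 - <<'E'
from h import *
m=np.load("m.npy")
im=cams.read_camera("scene")
A=cv2.resize(im[:,:,::-1][190:340,170:320],None,fx=2.6,fy=2.6,interpolation=cv2.INTER_CUBIC)
tt=cams.read_camera("top")[:,:,::-1]
B=cv2.resize(tt[80:280,200:450],(488,390),interpolation=cv2.INTER_CUBIC)
v=np.hstack([A,B]);cv2.imwrite("pics/v5.png",cv2.resize(v,(800,int(390*800/v.shape[1]))))
for c in("scene","top"):
  for d in models.pinpoint("catch_tip",c)[:2]:
    p=np.array(d["position"]);a=p[:2]-tf(m,(-.108,0)); print(c,p.round(3),"angle",np.pi/2+m[2]-np.arctan2(a[1],a[0]),np.linalg.norm(a))
E
```

```text
time: 21.45
tool_pos: [0.3536, -0.2723, 0.39]
tool_rot: [-3.141, -0.0, 0.113]
contact_force: [-0.7, 0.6, -0.2]
opening: 0.0456
grip_force: 0.0
scene [ 0.486 -0.255  0.047] angle 1.5315642340939697 0.05407337495012304
top [ 0.488 -0.26   0.048] angle 1.611877643180912 0.0552069193163003
```

View pics/v5.png

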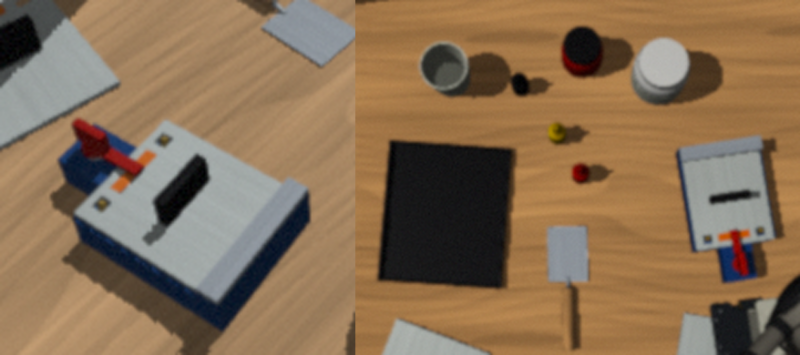

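The catch arm lies over the orange stripe at the cover's front edge ((740,240) in the right panel). The cover is flat, the bottles and spatula stand where they were, and the gripper is clear.

```bash
python3 -c "
from cell import robot
print(robot.hand_in())"
```

```text
the job is handed in; nothing more can be done
None
```

The mould is closed: the cover lies flat under the lip and over both pins, the catch is turned to its stop over the front edge, and the job was handed in at about 21.5 s of the 58 s allowed, with nothing else on the table seen to have moved.

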